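# Shim a vial tray tight in its transport box and hold the wedge

### The arm

A 6-joint arm with a two-finger parallel gripper is mounted at the origin on the work surface. World frame = base frame: x ahead of the robot, y to its left, z up, the work surface at z = 0. Lengths are in mm, angles in rad, forces in N, time in s.
With the tool pointing down it reaches from about 275 to 750 mm from the base axis. Payload 10.2 kg.
Tool frame: the origin (TCP) lies between the finger pads; the fingertips stand ctrl.tips_ahead ahead of it and the grasp point (between the pads) lies 8 mm behind it (ctrl.tips_ahead is the distance from the TCP to the fingertips, in mm); z points along the fingers, y is the direction in which the jaws open and shut (so a half turn about z gives the same grasp; the last joint's range is limited). The gripper opens to 85 mm and grips with 20 to 120 N. Pads are 22 mm wide; open, the fingers measure 114 mm over their backs; the gripper's body (76 mm by 85 mm) begins 54 mm behind the grasp point. The pads swing forward as they close: fully open they stand 13 mm farther back than shut.
Start: joints at [1.042, 0.313, 1.498, -0, 1.331, -0.223], TCP at [158.067, 500.646, 242.294] pointing down, gripper open.
Joint ranges: [-2.94, 2.94], [-0.97, 2.17], [0.19, 2.56], [-1.23, 4.37], [0.02, 3.11], [-2.88, 2.88]. Speed limits (rad/s): [2.39, 2.39, 3.01, 3.14, 3.14, 3.14].

### API

Orientations are given as a unit quaternion [w, x, y, z].
In Python, from rig import ctrl gives the robot as it stands. The module is installed in compiled form; this text tells all that it offers.
- The arm moves only by the tool move_arm, never from a script. Its argument "motion" is a list of rows, each an object with "offset": the shift along the tool's x, y, z in m, a list of three; "angular": the turn, a rotation vector about the tool's x, y, z in degrees, a list of three; "jaw": the finger opening in m, from 0 to 0.0854. In form: [{"offset": [tx, ty, tz], "angular": [ax, ay, az], "jaw": jaw}, ...]. A call has 1 to 5 rows; each row is the pose to reach, as a shift and turn from the pose commanded when the call began, along the tool's axes at that moment; what a row does not reach only later rows make up. A row lasts 1/8 s, in which the tool goes at most 62.5 mm and 10.7 degrees, less where a joint would pass 70% of its speed; a pose out of reach is approached as far as the arm can. A call with a gripper value outside its range is refused whole. The fingers move at their own pace and stop on an object; "squeeze" is the grip in N (left out, the last holds). Time passes only in rows, so rows that repeat a pose let the fingers close. It gives the time, the measured TCP pose, the force and the opening at its end, in the units of the state.
- ctrl.sense(): the state, without advancing time (a new reading comes with each control period).
- ctrl.capture(name): name is "side" or "top"; returns a dict with "img" (480x640x3 uint8, red, green, blue), "intrinsics" (3x3 intrinsics, pixels), "rvec" (rotation vector, rad) and "tvec" (3), from world to camera coordinates, as OpenCV has them. Camera axes: x right, y down, z forward; pixel columns grow to the right and rows downward; lengths in mm; the calibration is good to about 2 mm. A picture is of the moment at which its call begins. There is no depth.
- ctrl.finish_job(): hands the job in, once; it reports no verdict.
The state is a dict: "time_s": time; "joints": joint angles; "dq": joint speeds; "tau": joint torques, N m; "eef_pos": TCP position; "ee_rot": TCP orientation; "force": force on the tool from outside, world axes, zero at the start; "wrist_torque": the same for the moment, N m; "grip_width": opening from 0.0 (shut) to 1.0 (fully open).
Only numpy, scipy, OpenCV 4.12 (cv2) and the standard library are available. Lean on these libraries where they do the work, as an engineer would, in place of code of your own. Each camera call takes 0.05 s, during which the arm holds its last target. There are 200 camera calls.

### The job

The vial tray must be packed tight in its transport box: take up the gap between the tray and the divider by standing spacer boards upright on the box floor against the divider, one after another, until only a slot is left that the wedge can close. Then push the wedge, tip down and flat face to the boards, into that slot beside the tray firmly until you feel it tighten the whole stack, and finish still gripping it there; do not let go. Leave spare boards out of the box, do not shift the divider, and leave everything else on the bench where it is.

Things in the scene. Friction and masses are not known exactly. Their poses are not given: they have to be found in the camera images.
- box: Open white transport box fixed on the table, 146 mm (its x) by 226 mm (its y) outside, walls 64 mm high, inner floor 6 mm above the table. Origin: centre of its underside; z up. Along its +y lie in turn: vial tray, open gap, divider panel, grey cool pack. The gap is 134 mm long along the box's x.
- tray: White tray of capped vials, fixed in the box, 132 mm (x) by 100 mm (y), top rim 62 mm above the box floor (68 mm above the table), caps 8 mm higher and 20 mm or more back from its face. Origin: bottom middle of its upright face towards the gap, at box-floor height; the tray lies on the -y side; axes as the box.
- divider: Upright aluminium panel across the box, 8 mm thick, 72 mm tall above the box floor, with a 36 mm wide tongue in its middle that backs the boards up to 105 mm, clamped where it was set (carries over 60 N without slipping). Origin: bottom middle of its face towards the gap; axes as the box. The gap between tray face and divider face is 24 to 44 mm wide.
- tray_face (a point): Same point as the tray's origin: bottom middle of the tray's face, at box-floor height. Axes as the box.
- divider_face (a point): Same point as the divider's origin. Its y in the box frame minus that of tray_face is the width of the gap.
- gap (a point): A point on the box floor in the gap, 17 mm from the tray's face, midway along the box's x.
- board1: Spacer board, one of three alike: stiff brown card standing upright, 12 mm thick (its y), 50 mm wide (its x), 104 mm tall, 50 g. Origin: centre of its underside; z up. It starts in a caddy slot, underside 4 mm above the table, upper 55 mm free; can be gripped from above across its 50 mm width.
- board2: Spacer board, one of three alike: stiff brown card standing upright, 12 mm thick (its y), 50 mm wide (its x), 104 mm tall, 50 g. Origin: centre of its underside; z up. It starts in a caddy slot, underside 4 mm above the table, upper 55 mm free; can be gripped from above across its 50 mm width.
- board3: Spacer board, one of three alike: stiff brown card standing upright, 12 mm thick (its y), 50 mm wide (its x), 104 mm tall, 50 g. Origin: centre of its underside; z up. It starts in a caddy slot, underside 4 mm above the table, upper 55 mm free; can be gripped from above across its 50 mm width.
- wedge: Wooden wedge, tip down in its stand, 160 mm tall, 90 g. Origin: at tip height, on the handle's centre line; z up. Flat face at y = +8 mm over the full height, starting within 0.8 rad of facing the box's +y. Blade 36 mm wide (x), 4 mm thick at the tip (y 4 to 8 mm), sloped on its -y side, growing 0.29 mm per mm of height to 22 mm at 62 mm.
- wedge_tip (a point): Middle of the wedge's tip edge, 6 mm to +y of its origin; starts 4 mm above the table. Pressed into a slot, the wedge tightens where its thickness at the tray's rim equals the slot. It serves slots of about 8 to 21 mm; in wider ones it drops to the box floor without tightening. A firm push of 10 to 15 N makes it tight.
- wedge_grip (a point): Middle of the wedge's handle, 143 mm above its tip (17 mm below its top). The handle is 30 mm (x) by 16 mm (y) from 72 mm height up; grip it here from above across the 16 mm, so that it cannot swing and the fingers stay above the boards.
- caddy: Dark steel caddy fixed on the table, 68 mm (x) by 104 mm (y), 49 mm high, with three upright slots 14 mm wide, 34 mm apart along its y; holds the spacer boards. Origin: centre of its underside.
- stand: Black stand block fixed on the table, 70 mm by 60 mm, 49 mm high, that holds the wedge. Origin: centre of its underside.
- tape: Bystander: roll of tape lying flat, 90 mm across, 48 mm high. Origin: centre of underside.
- vial1: Bystander: loose capped vial standing on the table, 17 mm across, 41 mm high. Origin: centre of underside.
- vial2: Bystander: loose capped vial like vial1.
- knife: Bystander: utility knife lying flat, 130 mm long, 22 mm wide. Origin: centre of underside.
- marker: Bystander: marker pen lying flat, 120 mm long, 13 mm thick. Origin: centre of underside.
- logger: Bystander: white temperature logger lying flat, 55 by 85 by 22 mm. Origin: centre of underside.
Not all that is in view belongs to the job. What is shaped like the board2 but orange is not meant.

How it is judged (in metres and radians):
At the end, for the whole second after the job is handed in: Fingers grip the wedge (>2 N), which stands upright (0.15 rad), still, below the rim but off the floor, pressing tray and a board (>2 N each); a board presses the divider (>1.5 N). Each board stands upright (0.12 rad) on the floor of the gap or is over 120 mm from it (contact force between wedge and tray above 2 N and (contact force between wedge and board1 above 2 N or contact force between wedge and board2 above 2 N or contact force between wedge and board3 above 2 N) and (contact force between divider and board1 above 1.5 N or contact force between divider and board2 above 1.5 N or contact force between divider and board3 above 1.5 N) and contact force between the fingers and wedge above 2 N and angle between wedge's own z axis and vertical below 0.15 rad and z of wedge in the frame of box between 0.0075 and 0.064 m and x of wedge in the frame of box between -0.045 and 0.045 m and linear speed of wedge below 0.01 m/s and (horizontal distance between board1 and gap above 0.12 m or (x of board1 in the frame of box between -0.045 and 0.045 m and y of board1 in the frame of divider_face below 0 m and y of board1 in the frame of tray_face above 0 m and z of board1 in the frame of box below 0.013 m and angle between board1's own z axis and vertical below 0.12 rad)) and (horizontal distance between board2 and gap above 0.12 m or (x of board2 in the frame of box between -0.045 and 0.045 m and y of board2 in the frame of divider_face below 0 m and y of board2 in the frame of tray_face above 0 m and z of board2 in the frame of box below 0.013 m and angle between board2's own z axis and vertical below 0.12 rad)) and (horizontal distance between board3 and gap above 0.12 m or (x of board3 in the frame of box between -0.045 and 0.045 m and y of board3 in the frame of divider_face below 0 m and y of board3 in the frame of tray_face above 0 m and z of board3 in the frame of box below 0.013 m and angle between board3's own z axis and vertical below 0.12 rad))); the arm keeps its last pose, push and grip.
It fails at once if the divider is shifted by more than 4 mm (distance of divider from where it was at the start of the episode above 0.004 m).
It fails at once if a bystander is moved by more than 30 mm (distance of any of tape, vial1, vial2, knife, marker, logger from where it was at the start of the episode above 0.03 m).
It also fails if it takes over 72 s, if anything falls off the work surface, if the arm or the gripper's body presses on something with over 40 N, if the wrist force passes 120 N, or if a joint passes its speed limit or range.

## Working session

There is one attempt and no reset: what is moved stays moved. The work goes in short steps, Python scripts to look and compute and a tool call to move; the robot and the scene stay as the last step left them, time stands still between calls to the robot, and variables do not carry over. Pictures are saved under pics/ and viewed, about 8 in all and at most 12, crops included, and the job is handed in when it is done.

Besides the shell and the picture viewer there is one more tool, called after ">>>" as name(argument=value, ...) on one line, values as JSON. move_arm: Moves the arm, as the interface text tells. Its arguments: {"type":"object","properties":{"motion":{"type":"array","items":{"type":"object","properties":{"offset":{"type":"array","items":{"type":"number"}},"angular":{"type":"array","items":{"type":"number"}},"jaw":{"type":"number"}}}},"squeeze":{"type":"number"}},"required":["motion"]}

```bash
mkdir -p pics
cat > h.py <<'E'
import numpy as np, cv2
from rig import ctrl
def cam(n):
    c=ctrl.capture(n); R=cv2.Rodrigues(np.array(c["rvec"],float))[0]
    return c["img"],np.array(c["intrinsics"],float),R,np.array(c["tvec"],float).ravel()
def px2w(c,uv,z):
    _,K,R,t=c; d=R.T@np.linalg.inv(K)@np.array([uv[0],uv[1],1.]); o=-R.T@t
    return o+d*(z-o[2])/d[2]
def w2px(c,p):
    _,K,R,t=c; q=K@(R@np.array(p,float)+t); return q[:2]/q[2]
def save(n,img): cv2.imwrite("pics/"+n,img[:,:,::-1])
E
python3 - <<'E'
from h import *
for n in("top","side"):
    c=cam(n); save(n+"0.png",c[0]); np.savez(n+"0.npz",*c); print(n,-c[2].T@c[3], c[2][2], c[1][0,0])
print(ctrl.sense(),ctrl.tips_ahead)
E
```

```text
top [ 313.88947343  -12.32442499 1387.59128736] [ 0.17790344  0.01663274 -0.98390737] 623.5969141223812
side [  46.60210681 -485.83111342  869.78520299] [ 0.47902354  0.48893057 -0.72902905] 503.9815826219249
{'time_s': 0.1, 'joints': array([ 1.04158752e+00,  3.13389481e-01,  1.49833590e+00, -2.31899813e-05,
        1.33100222e+00, -2.23399103e-01]), 'dq': array([ 1.82080246e-05, -1.98208156e-03, -4.58690882e-03, -3.02252134e-04,
        1.45554977e-03, -2.30915866e-04]), 'tau': array([ 1.89154780e-03, -4.12904727e+01, -2.60142231e+01, -2.57911324e-04,
        3.06417780e-03, -2.80769780e-05]), 'eef_pos': array([157.96714283, 500.45070169, 241.80412509]), 'ee_rot': array([-1.98063451e-04,  1.52306979e-01,  9.88333072e-01, -5.31902416e-04]), 'force': array([ 0.08225563, -0.43750987,  1.45440457]), 'wrist_torque': array([-0.00768956, -0.0123626 , -0.00525854]), 'grip_width': 1.0017701887180566} 11.0
```

View pics/top0.png

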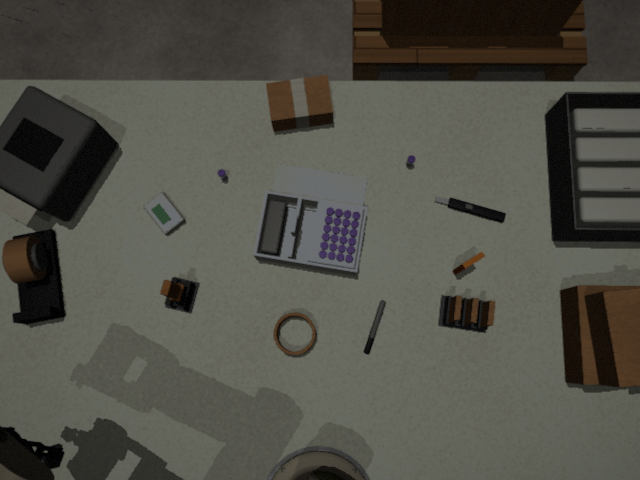

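View pics/side0.png

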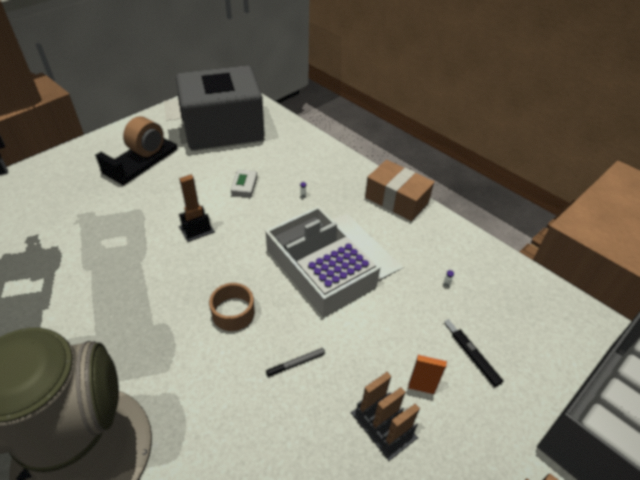

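The top view shows the box at about (312,232), the caddy with three boards at (468,313), the orange decoy at (468,263) and the wedge stand at (180,293). The side view agrees. Next I'll zoom in.

Run:
```python
from h import *
im=np.load("top0.npz")["arr_0"]
def crop(im,x,y,w,h,s):
    o=cv2.resize(im[y:y+h,x:x+w],None,fx=s,fy=s,interpolation=cv2.INTER_CUBIC)
    o=(255*(o/255.)**0.6).astype(np.uint8)
    for i in range(0,w,10): cv2.putText(o,str(x+i),(i*s,8),0,.28,(255,255,0)); cv2.line(o,(i*s,10),(i*s,14),(255,255,0))
    for i in range(0,h,10): cv2.putText(o,str(y+i),(0,i*s+4),0,.28,(255,255,0)); cv2.line(o,(18,i*s),(22,i*s),(255,255,0))
    return o
A=crop(im,250,165,100,120,5); B=crop(im,435,285,60,60,5); C=crop(im,155,260,60,60,5)
save("topz.png",np.hstack([A,np.vstack([B,C])]))
c=np.load("side0.npz")["arr_0"]
A=crop(c,260,200,120,120,4); B=crop(c,350,370,75,80,4); C=crop(c,170,165,75,80,4)
o=np.zeros((640,780,3),np.uint8);o[:480,:480]=A;o[:320,480:]=B;o[320:,480:]=C
save("sidez.png",o[:600] if 0 else cv2.resize(o,(731,600)))
```

```text
(no output)
```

View pics/topz.png

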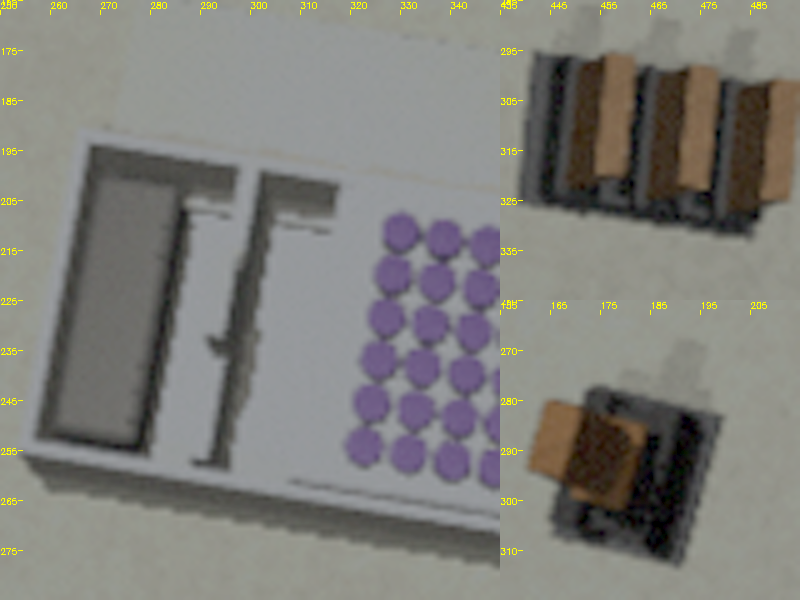

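View pics/sidez.png

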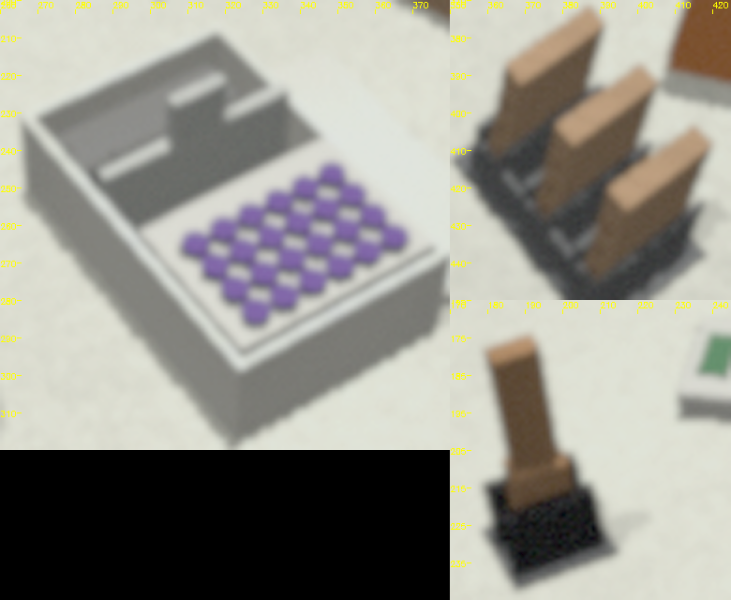

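The zooms give the following pixel positions:
- **Top view:** box rim corners near (266,191) and (255,256). The boards' top faces are centred near (458,308), (475,311) and (491,313). The wedge top is near (166,288).
- **Side view:** the tongue and divider top run along (288,248) to (337,226), and the tray face edge along (297,261) to (345,236).

Next I'll fit the poses.

```bash
cat > fit.py <<'E'
from h import *
from scipy.optimize import least_squares
def ld(n): d=np.load(n+"0.npz"); return [d["arr_%d"%i] for i in range(4)]
T,S=ld("top"),ld("side")
def fit(loc,obs,g):
    f=lambda p:np.concatenate([w2px(c,[p[0]+np.cos(p[2])*l[0]-np.sin(p[2])*l[1],p[1]+np.sin(p[2])*l[0]+np.cos(p[2])*l[1],l[2]])-o for c,l,o in zip([x[0] for x in obs],loc,[x[1] for x in obs])])
    r=least_squares(f,g); return r.x,r.fun.reshape(-1,2)
E
python3 - <<'E'
from fit import *
np.set_printoptions(precision=2,suppress=True)
c=[[73,113,64],[-73,113,64],[-73,-113,64],[73,-113,64]]
ot=[(266,191),(255,256),(360,272.5),(367,207)]; os_=[(318.7,209.3),(266.7,232.5),(324,298.7),(380,266.7)]
g=[350,20,-.15]
for nm,l,o in(("top",c,[(T,x) for x in ot]),("side",c,[(S,x) for x in os_]),("both",c*2,[(T,x) for x in ot]+[(S,x) for x in os_])):
    p,r=fit(l,o,g); print(nm,p,r.ravel())
R=np.array([[np.cos(p[2]),-np.sin(p[2])],[np.sin(p[2]),np.cos(p[2])]])
def b(cam,uv,z): w=px2w(cam,uv,z); return R.T@(w[:2]-p[:2])
for nm,cm,uv,z in [("tray top",T,(318,202),68),("trayT",T,(307,261),68),("div front up",T,(298,199),78),("div front lo",T,(295.5,258),78),("trayS",S,(297.3,261.3),68),("trayS",S,(345.3,236),68),("divS",S,(288,248),78),("divS",S,(305.3,240),78),("divS",S,(320,232),78),("divS",S,(336.8,225.9),78),("tong",S,(305.9,228),111),("tong",S,(320,220.8),111)]: print(nm,b(cm,uv,z))
for nm,q in (("A",[(456.4,295.6),(462.4,296),(460.2,320.6),(454.2,320.2)]),("B",[(473,298.2),(478.6,299),(476.6,323),(471,322.6)])):
    print(nm,[px2w(T,u,108)[:2] for u in q], np.mean([px2w(T,u,108)[:2] for u in q],0))
print("wt",[px2w(T,u,164)[:2] for u in [(164,280.4),(171.6,281.6),(168.4,295.2),(160.6,294)]])
s=lambda x,y:(350+(x-450)/3.75,370+y/3.75)
for nm,q in(("A",[(507,70),(522,85),(603,25),(588,8)]),("B",[(555,127),(572,145),(655,85),(642,67)]),("C",[(608,190),(624,210),(710,145),(695,128)])):
    print(nm,np.mean([px2w(S,s(*u),108)[:2] for u in q],0),[px2w(S,s(*u),108)[:2] for u in q])
s=lambda x,y:(170+(x-450)/3.75,165+(y-300)/3.75)
print("w",[px2w(S,s(*u),164)[:2] for u in [(487,350),(497,362),(537,347),(528,337)]])
E
```

```text
top [574.91  19.09  -0.14] [ 0.07  0.39 -0.25  0.48 -1.12 -0.27  1.33 -0.61]
side [575.02  17.79  -0.15] [-0.13 -2.7  -1.67 -0.98  0.52  1.13  1.15  1.46]
both [575.03  18.52  -0.15] [ 0.51  0.14 -0.09  0.19 -1.04 -0.12  1.71 -0.42 -0.66 -2.85 -2.02 -0.94
  0.63  0.9   0.99  1.01]
tray top [65.21 -2.55]
trayT [-66.52   0.39]
div front up [62.73 40.72]
div front lo [-65.37  25.04]
trayS [-63.74  -2.86]
trayS [64.73 -1.36]
divS [-64.04  31.9 ]
divS [-20.44  30.45]
divS [19.83 32.15]
divS [61.67 26.53]
tong [-17.5   33.04]
tong [19.83 33.89]
A [array([ 434.5 , -279.36]), array([ 433.79, -291.57]), array([ 383.74, -285.58]), array([ 384.43, -273.45])] [ 409.11 -282.49]
B [array([ 429.5 , -313.03]), array([ 427.98, -324.37]), array([ 379.24, -318.61]), array([ 379.93, -307.31])] [ 404.16 -315.83]
wt [array([453.8 , 308.22]), array([451.56, 293.  ]), array([424.59, 297.92]), array([426.81, 313.48])]
A [ 409.   -283.92] [array([ 385.26, -276.85]), array([ 384.84, -285.96]), array([ 432.23, -291.4 ]), array([ 433.67, -281.46])]
B [ 404.34 -316.99] [array([ 380.91, -308.31]), array([ 380.15, -318.5 ]), array([ 426.97, -325.18]), array([ 429.35, -315.98])]
C [ 399.5  -350.16] [array([ 376.3 , -341.54]), array([ 374.63, -351.53]), array([ 422.88, -358.33]), array([ 424.2 , -349.26])]
w [array([428.8 , 309.24]), array([427.08, 296.46]), array([451.47, 292.23]), array([452.77, 303.21])]
```

```bash
cat > to.py <<'E'
import sys
from h import *
from scipy.spatial.transform import Rotation as Ro
# usage: to.py x y z yaw(tool y, rad) -> tool-frame offset (m), rotvec (deg), from measured pose
s=ctrl.sense(); q=s["ee_rot"]; R=Ro.from_quat([*q[1:],q[0]])
np.set_printoptions(precision=4,suppress=True)
print("t",round(s["time_s"],2),"pos",s["eef_pos"].round(1),"F",s["force"].round(1),"w",round(s["grip_width"]*85.4,1))
y=R.as_matrix()[:,1]; print("yaw",np.arctan2(y[1],y[0]).round(4),"x_t",R.as_matrix()[:,0].round(3),"y_t",y.round(3))
if len(sys.argv)>4:
    x,yy,z,a=map(float,sys.argv[1:5]); Y=np.array([np.cos(a),np.sin(a),0]); Z=np.array([0,0,-1.])
    Rt=np.column_stack([np.cross(Y,Z),Y,Z])
    print("offset",R.as_matrix().T@(np.array([x,yy,z])-s["eef_pos"])/1000,"ang",np.degrees((R.inv()*Ro.from_matrix(Rt)).as_rotvec()))
E
python3 to.py 420 20 230 -.13
python3 - <<'E'
from fit import *
print([px2w(S,u,0)[:2].round() for u in [(408,389),(438,396)]],[px2w(T,u,0)[:2].round() for u in [(455,272)]])
for n,u in dict(cadTL=(439.5,296.5),cadBL=(439.5-.3,325),cadBR=(485,331)).items(): print(n,px2w(T,u,49)[:2].round())
E
```

```text
t 0.1 pos [158.  500.5 241.8] F [ 0.1 -0.4  1.5] w 85.6
yaw 1.265 x_t [-0.954  0.301  0.   ] y_t [ 0.301  0.954 -0.001]
offset [-0.3945 -0.3793  0.0121] ang [-0.0622  0.0335 79.9272]
[array([ 491., -302.]), array([ 521., -349.])] [array([ 497., -300.])]
cadTL [ 438. -256.]
cadBL [ 377. -253.]
cadBR [ 366. -350.]
```

>>> move_arm(motion=[{"offset":[-0.394,-0.379,0.012],"angular":[0,0,80],"jaw":0.07},{"offset":[-0.394,-0.379,0.012],"angular":[0,0,80],"jaw":0.07},{"offset":[-0.394,-0.379,0.012],"angular":[0,0,80],"jaw":0.07},{"offset":[-0.394,-0.379,0.012],"angular":[0,0,80],"jaw":0.07},{"offset":[-0.394,-0.379,0.012],"angular":[0,0,80],"jaw":0.07}], squeeze=30)

```text
time_s: 0.72
eef_pos: [308.0, 224.5, 235.4]
ee_rot: [0.0, 0.585, 0.811, 0.0]
force: [1.3, 0.5, -0.5]
grip_width: 0.819
```

```bash
python3 to.py 408.4 -288 200 -.13
```

```text
t 0.72 pos [308.  224.5 235.4] F [ 1.3  0.5 -0.5] w 69.9
yaw 0.3217 x_t [-0.316  0.949 -0.   ] y_t [0.949 0.316 0.   ]
offset [-0.518  -0.0668  0.0354] ang [ 0.0149 -0.0013 25.8819]
```

>>> move_arm(motion=[{"offset":[-0.518,-0.067,0.035],"angular":[0,0,25.9],"jaw":0.07},{"offset":[-0.518,-0.067,0.035],"angular":[0,0,25.9],"jaw":0.07},{"offset":[-0.518,-0.067,0.035],"angular":[0,0,25.9],"jaw":0.07},{"offset":[-0.518,-0.067,0.035],"angular":[0,0,25.9],"jaw":0.07},{"offset":[-0.518,-0.067,0.035],"angular":[0,0,25.9],"jaw":0.07}])

```text
time_s: 1.35
eef_pos: [369.1, -81.5, 214.5]
ee_rot: [0.0, 0.75, 0.662, 0.0]
force: [1.9, 1.1, 0.6]
grip_width: 0.821
```

```bash
python3 to.py 408.4 -288 140 -.13
```

```text
t 1.35 pos [369.1 -81.5 214.5] F [1.9 1.1 0.6] w 70.1
yaw -0.1251 x_t [ 0.125  0.992 -0.   ] y_t [ 0.992 -0.125  0.   ]
offset [-0.2     0.0648  0.0745] ang [0.0278 0.0025 0.2782]
```

>>> move_arm(motion=[{"offset":[-0.2,0.065,0.04],"angular":[0,0,0.3],"jaw":0.07},{"offset":[-0.2,0.065,0.04],"angular":[0,0,0.3],"jaw":0.07},{"offset":[-0.2,0.065,0.04],"angular":[0,0,0.3],"jaw":0.07},{"offset":[-0.2,0.065,0.075],"angular":[0,0,0.3],"jaw":0.07},{"offset":[-0.2,0.065,0.075],"angular":[0,0,0.3],"jaw":0.07}])

```text
time_s: 1.98
eef_pos: [407.7, -286.0, 136.8]
ee_rot: [-0.003, 0.752, 0.659, -0.0]
force: [-1.1, -0.3, 0.1]
grip_width: 0.819
```

```bash
python3 - <<'E'
from h import *
c=cam("side"); o=cv2.resize(c[0][330:480,320:470],None,fx=3.5,fy=3.5,interpolation=2); d=cam("top"); p=cv2.resize(d[0][255:355,425:505],None,fx=5,fy=5,interpolation=2)[:525]
b=np.zeros((525,930,3),np.uint8); b[:,:525]=o; b[:p.shape[0],525:525+400]=p
save("pre1.png",cv2.resize((255*(b/255.)**.6).astype(np.uint8),(797,450)))
E
python3 to.py 408.4 -288 92 -.13
```

```text
t 2.08 pos [ 408.8 -285.3  140. ] F [ 0.5 -0.   0.4] w 70.1
yaw -0.1296 x_t [0.129 0.992 0.   ] y_t [ 0.992 -0.129 -0.   ]
offset [-0.0027 -0.0001  0.048 ] ang [-0.0177 -0.027   0.0206]
```

View pics/pre1.png

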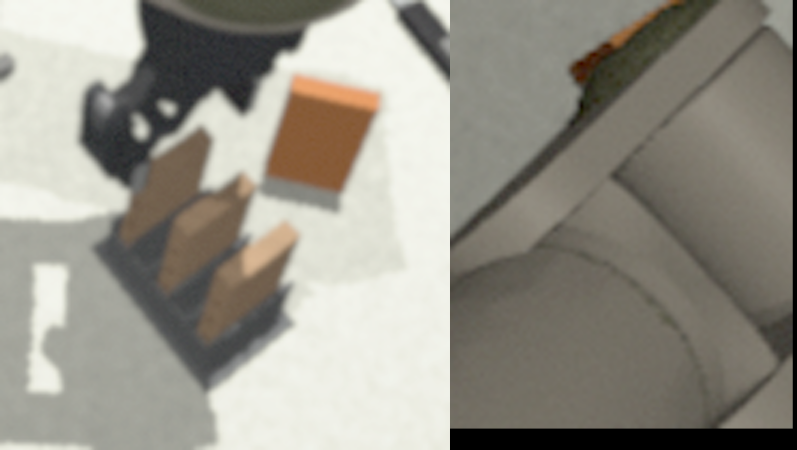

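The picture shows the gripper straddling the first board (side crop, around (160,140)) with the decoy clear of it. The arm blocks the top view. I'll descend and close.

>>> move_arm(motion=[{"offset":[-0.003,0,0.048],"angular":[0,0,0],"jaw":0.07},{"offset":[-0.003,0,0.048],"angular":[0,0,0],"jaw":0.07},{"offset":[-0.003,0,0.048],"angular":[0,0,0],"jaw":0.04},{"offset":[-0.003,0,0.048],"angular":[0,0,0],"jaw":0.04},{"offset":[-0.003,0,0.048],"angular":[0,0,0],"jaw":0.04}], squeeze=30)

```text
time_s: 2.7
eef_pos: [409.3, -289.4, 93.9]
ee_rot: [0.002, 0.751, 0.66, 0.0]
force: [-0.0, 2.4, 9.6]
grip_width: 0.577
```

```bash
python3 to.py 408.4 -288 200 -.13
```

```text
t 2.7 pos [ 409.3 -289.4   93.9] F [-0.   2.4  9.6] w 49.3
yaw -0.1295 x_t [ 0.129  0.992 -0.002] y_t [ 0.992 -0.129  0.003]
offset [ 0.0011 -0.0007 -0.1061] ang [0.1646 0.1408 0.0281]
```

>>> move_arm(motion=[{"offset":[0,0,-0.006],"angular":[0,0,0],"jaw":0.04},{"offset":[0,0,-0.055],"angular":[0,0,0],"jaw":0.04},{"offset":[0,0,-0.105],"angular":[0,0,0],"jaw":0.04},{"offset":[0,0,-0.12],"angular":[0,0,0],"jaw":0.04}])

```text
time_s: 3.2
eef_pos: [409.1, -289.4, 215.3]
ee_rot: [0.003, 0.751, 0.66, -0.0]
force: [1.0, -0.2, -1.3]
grip_width: 0.578
```

```bash
python3 - <<'E'
from h import *
b=np.array([575,18.5]); ps=-.147; R=np.array([[np.cos(ps),-np.sin(ps)],[np.sin(ps),np.cos(ps)]])
for n,l in dict(tray=[0,-1.5],mid=[0,14.5],div=[0,31]).items(): print(n,b+R@np.array(l))
E
python3 to.py 577 28 215 -.147
```

```text
tray [574.78029327  17.01617759]
mid [577.12383169  32.84361666]
div [579.54060569  49.16566321]
t 3.2 pos [ 409.1 -289.4  215.3] F [ 1.  -0.2 -1.3] w 49.4
yaw -0.1296 x_t [ 0.129  0.992 -0.004] y_t [ 0.992 -0.129  0.005]
offset [ 0.3365  0.1255 -0.0005] ang [0.2619 0.2264 0.999 ]
```

>>> move_arm(motion=[{"offset":[0.336,0.125,0],"angular":[0.2,0.2,1],"jaw":0.04},{"offset":[0.336,0.125,0],"angular":[0.2,0.2,1],"jaw":0.04},{"offset":[0.336,0.125,0],"angular":[0.2,0.2,1],"jaw":0.04},{"offset":[0.336,0.125,0],"angular":[0.2,0.2,1],"jaw":0.04},{"offset":[0.336,0.125,0],"angular":[0.2,0.2,1],"jaw":0.04}])

```text
time_s: 3.82
eef_pos: [554.8, -10.4, 211.5]
ee_rot: [-0.003, 0.757, 0.653, 0.0]
force: [0.6, -1.0, 0.9]
grip_width: 0.576
```

```bash
python3 to.py 576.5 27 190 -.147
```

```text
t 3.83 pos [554.8 -10.4 211.5] F [ 0.6 -1.   0.9] w 49.2
yaw -0.1472 x_t [0.147 0.989 0.003] y_t [ 0.989 -0.147 -0.004]
offset [0.0401 0.016  0.0216] ang [-0.2245 -0.1967 -0.0124]
```

>>> move_arm(motion=[{"offset":[0.04,0.016,0.02],"angular":[0,0,0],"jaw":0.04},{"offset":[0.04,0.016,0.02],"angular":[0,0,0],"jaw":0.04},{"offset":[0.04,0.016,0.02],"angular":[0,0,0],"jaw":0.04}])

```text
time_s: 4.2
eef_pos: [575.8, 24.4, 191.7]
ee_rot: [-0.003, 0.757, 0.653, -0.0]
force: [1.0, -0.2, -0.8]
grip_width: 0.578
```

```bash
python3 - <<'E'
from h import *
c=cam("side"); np.savez("s1.npz",*c); o=cv2.resize(c[0][160:310,250:390],None,fx=4,fy=4,interpolation=2)
for i in range(0,140,10): cv2.putText(o,str(250+i),(i*4,8),0,.28,(255,0,0))
for i in range(0,150,10): cv2.putText(o,str(160+i),(0,i*4+4),0,.28,(255,0,0))
save("in1.png",(255*(o/255.)**.6).astype(np.uint8))
E
python3 to.py 576.5 27 160 -.147
```

```text
t 4.25 pos [575.8  24.  192. ] F [-0.5  0.7  0.5] w 49.3
yaw -0.1481 x_t [0.148 0.989 0.003] y_t [ 0.989 -0.148 -0.003]
offset [0.003  0.0003 0.032 ] ang [-0.1834 -0.1849 -0.061 ]
```

View pics/in1.png

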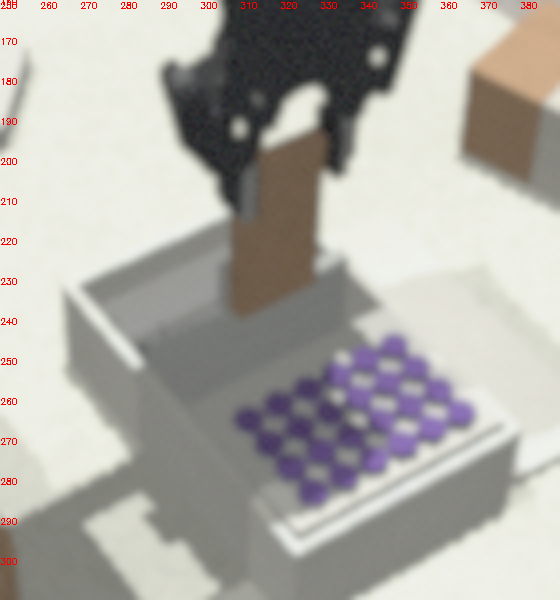

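The board hangs over the gap, with its bottom edge at about (310,239.5) to (329.5,232). I'll check that against the box fit.

Run:
```python
from fit import *
d=np.load("s1.npz"); S1=[d["arr_%d"%i] for i in range(4)]
ps=-.147; R=np.array([[np.cos(ps),-np.sin(ps)],[np.sin(ps),np.cos(ps)]])
for u in [(310,239.5),(329.5,232)]:
  for z in (98,102): w=px2w(S1,u,z); print(z,w,R.T@(w[:2]-[575,18.5]))
print("tcp",R.T@(np.array([575.8,24])-[575,18.5]))
```

```text
98 [554.57724198  32.43162039  98.        ] [-22.24307787  10.79002218]
102 [551.94451394  29.7455739  102.        ] [-24.45398346   7.74732615]
98 [600.33776474  20.24344149  98.        ] [24.80913161  5.43588994]
102 [597.46786957  17.62056376 102.        ] [22.35436433  2.42094325]
tcp [-0.01421938  5.5578591 ]
```

>>> move_arm(motion=[{"offset":[0.003,0,0.02],"angular":[0,0,0],"jaw":0.04},{"offset":[0.003,0,0.035],"angular":[0,0,0],"jaw":0.04},{"offset":[0.003,0,0.05],"angular":[0,0,0],"jaw":0.04},{"offset":[0.003,0,0.06],"angular":[0,0,0],"jaw":0.04},{"offset":[0.003,0,0.06],"angular":[0,0,0],"jaw":0.04}])

```text
time_s: 4.88
eef_pos: [576.0, 27.9, 131.0]
ee_rot: [-0.003, 0.757, 0.653, -0.0]
force: [-0.6, -0.6, 0.8]
grip_width: 0.582
```

>>> move_arm(motion=[{"offset":[0.003,0,0],"angular":[0,0,0],"jaw":0.04},{"offset":[0.005,0,0],"angular":[0,0,0],"jaw":0.04},{"offset":[0.008,0,0],"angular":[0,0,0],"jaw":0.04},{"offset":[0.008,0,0],"angular":[0,0,0],"jaw":0.04}])

```text
time_s: 5.38
eef_pos: [577.5, 36.2, 131.8]
ee_rot: [-0.002, 0.757, 0.653, 0.0]
force: [0.6, -0.4, -0.8]
grip_width: 0.578
```

>>> move_arm(motion=[{"offset":[0.002,0,0],"angular":[0,0,0],"jaw":0.04},{"offset":[0.004,0,0],"angular":[0,0,0],"jaw":0.04},{"offset":[0.004,0,0],"angular":[0,0,0],"jaw":0.04}])

```text
time_s: 5.75
eef_pos: [578.0, 38.9, 131.8]
ee_rot: [-0.002, 0.757, 0.653, -0.001]
force: [-2.5, -6.1, 1.4]
grip_width: 0.576
```

>>> move_arm(motion=[{"offset":[0.002,0,0],"angular":[0,0,0],"jaw":0.04},{"offset":[0.004,0,0],"angular":[0,0,0],"jaw":0.04},{"offset":[0.004,0,0],"angular":[0,0,0],"jaw":0.04}])

```text
time_s: 6.12
eef_pos: [578.6, 42.2, 132.2]
ee_rot: [-0.001, 0.757, 0.653, -0.001]
force: [-2.6, -9.5, 3.9]
grip_width: 0.578
```

>>> move_arm(motion=[{"offset":[-0.008,0,0],"angular":[0,0,0],"jaw":0.04},{"offset":[-0.016,0,0],"angular":[0,0,0],"jaw":0.04},{"offset":[-0.018,0,0],"angular":[0,0,0],"jaw":0.04},{"offset":[-0.018,0,0],"angular":[0,0,0],"jaw":0.04}])

```text
time_s: 6.62
eef_pos: [576.0, 26.0, 131.6]
ee_rot: [-0.003, 0.757, 0.653, 0.0]
force: [0.3, -0.1, 0.0]
grip_width: 0.575
```

>>> move_arm(motion=[{"offset":[-0.002,0,0],"angular":[0,0,0],"jaw":0.04},{"offset":[-0.004,0,0],"angular":[0,0,0],"jaw":0.04},{"offset":[-0.004,0,0],"angular":[0,0,0],"jaw":0.04}])

```text
time_s: 7.0
eef_pos: [575.4, 22.2, 131.6]
ee_rot: [-0.003, 0.757, 0.653, 0.0]
force: [0.5, 1.3, -0.6]
grip_width: 0.575
```

>>> move_arm(motion=[{"offset":[-0.002,0,0],"angular":[0,0,0],"jaw":0.04},{"offset":[-0.004,0,0],"angular":[0,0,0],"jaw":0.04},{"offset":[-0.004,0,0],"angular":[0,0,0],"jaw":0.04}])

```text
time_s: 7.38
eef_pos: [574.9, 18.1, 131.7]
ee_rot: [-0.002, 0.757, 0.653, 0.0]
force: [-0.3, 2.9, 1.3]
grip_width: 0.578
```

>>> move_arm(motion=[{"offset":[-0.002,0,0],"angular":[0,0,0],"jaw":0.04},{"offset":[-0.003,0,0],"angular":[0,0,0],"jaw":0.04},{"offset":[-0.003,0,0],"angular":[0,0,0],"jaw":0.04}])

```text
time_s: 7.75
eef_pos: [574.4, 15.1, 131.7]
ee_rot: [-0.002, 0.757, 0.653, 0.0]
force: [0.9, 3.8, 1.9]
grip_width: 0.577
```

>>> move_arm(motion=[{"offset":[0.008,0,0],"angular":[0,0,0],"jaw":0.04},{"offset":[0.016,0,0],"angular":[0,0,0],"jaw":0.04},{"offset":[0.018,0,0],"angular":[0,0,0],"jaw":0.04},{"offset":[0.018,0,0.015],"angular":[0,0,0],"jaw":0.04},{"offset":[0.018,0,0.025],"angular":[0,0,0],"jaw":0.04}])

```text
time_s: 8.38
eef_pos: [576.4, 32.9, 105.1]
ee_rot: [-0.003, 0.757, 0.653, -0.0]
force: [0.5, 0.4, -1.3]
grip_width: 0.578
```

>>> move_arm(motion=[{"offset":[0,0,0.004],"angular":[0,0,0],"jaw":0.04},{"offset":[0,0,0.008],"angular":[0,0,0],"jaw":0.04},{"offset":[0,0,0.01],"angular":[0,0,0],"jaw":0.04},{"offset":[0,0,0.01],"angular":[0,0,0],"jaw":0.04}])

```text
time_s: 8.88
eef_pos: [577.0, 33.0, 96.7]
ee_rot: [-0.002, 0.757, 0.653, 0.0]
force: [-0.5, -0.2, -0.5]
grip_width: 0.575
```

>>> move_arm(motion=[{"offset":[0,0,0.002],"angular":[0,0,0],"jaw":0.04},{"offset":[0,0,0.004],"angular":[0,0,0],"jaw":0.04},{"offset":[0,0,0.004],"angular":[0,0,0],"jaw":0.04}])

```text
time_s: 9.25
eef_pos: [577.3, 33.2, 95.6]
ee_rot: [-0.002, 0.757, 0.653, 0.001]
force: [-9.0, 0.7, 23.2]
grip_width: 0.578
```

>>> move_arm(motion=[{"offset":[0.001,0,-0.003],"angular":[0,0,0],"jaw":0.04},{"offset":[0.003,0,-0.003],"angular":[0,0,0],"jaw":0.04},{"offset":[0.004,0,-0.003],"angular":[0,0,0],"jaw":0.04},{"offset":[0.004,0,-0.003],"angular":[0,0,0],"jaw":0.04}])

```text
time_s: 9.75
eef_pos: [577.6, 37.0, 95.7]
ee_rot: [-0.002, 0.757, 0.653, 0.0]
force: [-0.7, -1.6, 2.5]
grip_width: 0.579
```

>>> move_arm(motion=[{"offset":[0.001,0,0],"angular":[0,0,0],"jaw":0.04},{"offset":[0.002,0,0],"angular":[0,0,0],"jaw":0.04},{"offset":[0.002,0,0],"angular":[0,0,0],"jaw":0.04}])

```text
time_s: 10.12
eef_pos: [577.9, 39.0, 95.7]
ee_rot: [-0.002, 0.757, 0.653, 0.0]
force: [-0.3, -1.0, 4.2]
grip_width: 0.578
```

>>> move_arm(motion=[{"offset":[0.001,0,0],"angular":[0,0,0],"jaw":0.04},{"offset":[0.002,0,0],"angular":[0,0,0],"jaw":0.04},{"offset":[0.002,0,0],"angular":[0,0,0],"jaw":0.04}])

```text
time_s: 10.5
eef_pos: [578.0, 39.6, 95.7]
ee_rot: [-0.002, 0.757, 0.653, -0.001]
force: [-1.8, -8.8, 4.3]
grip_width: 0.575
```

>>> move_arm(motion=[{"offset":[0.001,0,0],"angular":[0,0,0],"jaw":0.04},{"offset":[0.002,0,0],"angular":[0,0,0],"jaw":0.04},{"offset":[0.002,0,0],"angular":[0,0,0],"jaw":0.04}])

```text
time_s: 10.88
eef_pos: [578.0, 39.7, 95.8]
ee_rot: [-0.001, 0.757, 0.653, -0.002]
force: [-4.7, -19.7, 5.1]
grip_width: 0.579
```

>>> move_arm(motion=[{"offset":[-0.002,0,0],"angular":[0,0,0],"jaw":0.04},{"offset":[-0.002,0,0],"angular":[0,0,0],"jaw":0.065},{"offset":[-0.002,0,0],"angular":[0,0,0],"jaw":0.065},{"offset":[-0.002,0,-0.03],"angular":[0,0,0],"jaw":0.07},{"offset":[-0.002,0,-0.09],"angular":[0,0,0],"jaw":0.07}])

```text
time_s: 11.5
eef_pos: [577.2, 41.2, 184.6]
ee_rot: [-0.005, 0.757, 0.653, -0.002]
force: [1.2, -0.5, 0.7]
grip_width: 0.824
```

```bash
python3 to.py 454 -150 200 -.13
```

```text
t 11.5 pos [577.2  41.2 184.6] F [ 1.2 -0.5  0.7] w 70.4
yaw -0.1468 x_t [0.146 0.989 0.004] y_t [ 0.989 -0.146 -0.009]
offset [-0.2071 -0.094  -0.0153] ang [-0.5244 -0.2198 -0.9644]
```

>>> move_arm(motion=[{"offset":[-0.207,-0.094,-0.016],"angular":[-0.5,-0.2,-1],"jaw":0.07},{"offset":[-0.207,-0.094,-0.016],"angular":[-0.5,-0.2,-1],"jaw":0.07},{"offset":[-0.207,-0.094,-0.016],"angular":[-0.5,-0.2,-1],"jaw":0.07},{"offset":[-0.207,-0.094,-0.016],"angular":[-0.5,-0.2,-1],"jaw":0.07},{"offset":[-0.207,-0.094,-0.016],"angular":[-0.5,-0.2,-1],"jaw":0.07}])

```text
time_s: 12.12
eef_pos: [454.2, -151.8, 201.5]
ee_rot: [0.002, 0.753, 0.659, 0.002]
force: [0.8, -0.2, -0.4]
grip_width: 0.818
```

```bash
python3 - <<'E'
from h import *
os=[]
for n,x,y in(("top",255,180),("side",260,200)):
    c=cam(n); np.savez(n+"2.npz",*c); o=cv2.resize(c[0][y:y+95,x:x+100 if n=="side" else x+95],None,fx=4,fy=6,interpolation=2) if 0 else cv2.resize(c[0][y:y+100,x:x+80],None,fx=5,fy=5,interpolation=2)
    for i in range(0,80,10): cv2.putText(o,str(x+i),(i*5,8),0,.28,(255,0,0))
    for i in range(0,100,10): cv2.putText(o,str(y+i),(0,i*5+4),0,.28,(255,0,0))
    os.append(o)
save("slot.png",(255*(np.hstack(os)/255.)**.6).astype(np.uint8))
E
python3 to.py 403.6 -321.5 180 -.13
```

```text
t 12.22 pos [ 455.2 -150.   201.2] F [-0.1  0.1 -0.4] w 69.9
yaw -0.13 x_t [0.13  0.992 0.   ] y_t [ 0.992 -0.13   0.005]
offset [-0.1768 -0.0291  0.021 ] ang [ 0.3038 -0.0249 -0.002 ]
```

View pics/slot.png

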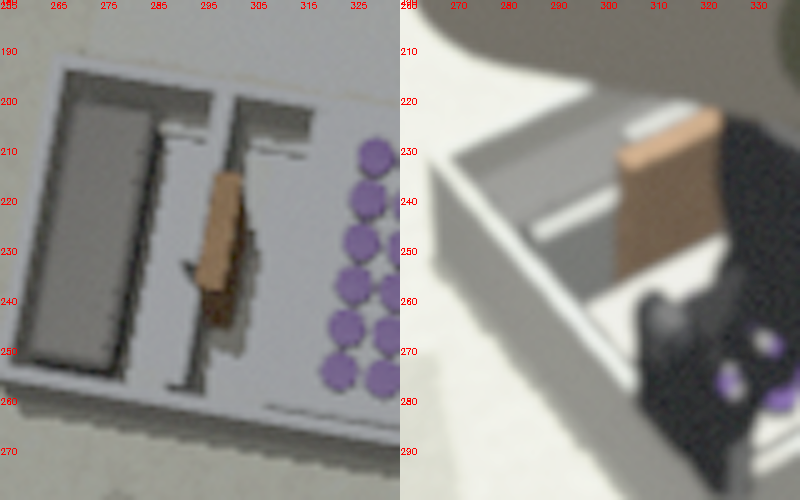

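The top crop shows the board upright against the divider, with its top between (298.6,214) and (299.4,238.4). The tray edge ends are at (317.6,201) and (307.4,261). I'll compute the slot width.

Run:
```python
from fit import *
ps=-.147; R=np.array([[np.cos(ps),-np.sin(ps)],[np.sin(ps),np.cos(ps)]])
b=lambda c,u,z:(R.T@(px2w(c,u,z)[:2]-[575,18.5])).round(1)
for u in [(298.6,214),(303.6,214.6),(299.4,238.4),(294.4,237.6)]: print("board",b(T,u,110))
for u in [(317.6,201),(307.4,261)]: print("tray",b(T,u,68))
for u in [(309.5,232.5),(324.5,224.5)]: print("bside front top",b(S,(u[0]-5,u[1]+2),110))
# bottom visible line of board over tray edge in side: tray rim line
for u in [(297,261),(303,257.5),(324,247)]: print("tray side",b(S,u,68))
```

```text
board [23.2 31.6]
board [23.6 21. ]
board [-27.9  21.5]
board [-27.9  32.1]
tray [67.3 -1.3]
tray [-66.4  -0.4]
bside front top [-30.2  19.8]
bside front top [ 9.5 21.4]
tray side [-63.8  -1.8]
tray side [-47.8  -0.8]
tray side [ 6.6 -1.5]
```

>>> move_arm(motion=[{"offset":[-0.177,-0.029,0],"angular":[0.3,0,0],"jaw":0.07},{"offset":[-0.177,-0.029,0.01],"angular":[0.3,0,0],"jaw":0.07},{"offset":[-0.177,-0.029,0.03],"angular":[0.3,0,0],"jaw":0.07},{"offset":[-0.177,-0.029,0.06],"angular":[0.3,0,0],"jaw":0.07},{"offset":[-0.177,-0.029,0.06],"angular":[0.3,0,0],"jaw":0.07}])

```text
time_s: 12.85
eef_pos: [403.7, -320.7, 139.3]
ee_rot: [-0.002, 0.751, 0.66, 0.0]
force: [0.6, 0.4, -0.1]
grip_width: 0.812
```

```bash
python3 to.py 404.3 -322 94 -.13
```

```text
t 12.85 pos [ 403.7 -320.7  139.3] F [ 0.6  0.4 -0.1] w 69.3
yaw -0.1288 x_t [0.128 0.992 0.004] y_t [ 0.992 -0.128 -0.003]
offset [-0.0014  0.0009  0.0453] ang [-0.1842 -0.2018  0.0677]
```

>>> move_arm(motion=[{"offset":[-0.001,0,0.046],"angular":[-0.2,-0.2,0],"jaw":0.07},{"offset":[-0.001,0,0.046],"angular":[-0.2,-0.2,0],"jaw":0.07},{"offset":[-0.001,0,0.046],"angular":[-0.2,-0.2,0],"jaw":0.04},{"offset":[-0.001,0,0.046],"angular":[-0.2,-0.2,0],"jaw":0.04},{"offset":[-0.001,0,0.046],"angular":[-0.2,-0.2,0],"jaw":0.04}])

```text
time_s: 13.48
eef_pos: [404.6, -324.0, 97.4]
ee_rot: [0.005, 0.751, 0.66, -0.0]
force: [1.1, 0.5, 7.4]
grip_width: 0.575
```

>>> move_arm(motion=[{"offset":[0,0,-0.006],"angular":[0,0,0],"jaw":0.04},{"offset":[0,0,-0.055],"angular":[0,0,0],"jaw":0.04},{"offset":[0,0,-0.105],"angular":[0,0,0],"jaw":0.04},{"offset":[0,0,-0.13],"angular":[0,0,0],"jaw":0.04}])

```text
time_s: 13.98
eef_pos: [403.5, -323.0, 228.7]
ee_rot: [0.005, 0.751, 0.66, -0.0]
force: [0.1, -0.0, -1.2]
grip_width: 0.577
```

```bash
python3 to.py 575.5 21.5 220 -.147
```

```text
t 13.97 pos [ 403.5 -323.   228.7] F [ 0.1 -0.  -1.2] w 49.3
yaw -0.1297 x_t [ 0.129  0.992 -0.007] y_t [ 0.992 -0.129  0.007]
offset [0.3639 0.1259 0.0071] ang [0.3774 0.3699 0.9926]
```

>>> move_arm(motion=[{"offset":[0.364,0.126,0.007],"angular":[0.4,0.4,1],"jaw":0.04},{"offset":[0.364,0.126,0.007],"angular":[0.4,0.4,1],"jaw":0.04},{"offset":[0.364,0.126,0.007],"angular":[0.4,0.4,1],"jaw":0.04},{"offset":[0.364,0.126,0.007],"angular":[0.4,0.4,1],"jaw":0.04},{"offset":[0.364,0.126,0.007],"angular":[0.4,0.4,1],"jaw":0.04}])

```text
time_s: 14.6
eef_pos: [543.4, -41.1, 219.7]
ee_rot: [-0.002, 0.757, 0.653, 0.0]
force: [1.9, -0.9, -0.5]
grip_width: 0.572
```

```bash
python3 to.py 575.5 22 208 -.147
```

```text
t 14.6 pos [543.4 -41.1 219.7] F [ 1.9 -0.9 -0.5] w 48.8
yaw -0.1473 x_t [0.147 0.989 0.003] y_t [ 0.989 -0.147 -0.003]
offset [0.0671 0.0226 0.0119] ang [-0.1451 -0.1842 -0.0149]
```

>>> move_arm(motion=[{"offset":[0.067,0.022,0.005],"angular":[-0.1,-0.2,0],"jaw":0.04},{"offset":[0.067,0.022,0.005],"angular":[-0.1,-0.2,0],"jaw":0.04},{"offset":[0.067,0.022,0.005],"angular":[-0.1,-0.2,0],"jaw":0.04},{"offset":[0.067,0.022,0.005],"angular":[-0.1,-0.2,0],"jaw":0.04}])

```text
time_s: 15.1
eef_pos: [574.0, 18.6, 214.4]
ee_rot: [-0.0, 0.758, 0.653, -0.001]
force: [-0.8, -0.5, -0.3]
grip_width: 0.575
```

```bash
python3 - <<'E'
from h import *
c=cam("side"); np.savez("s3.npz",*c); x,y=270,150; o=cv2.resize(c[0][y:y+110,x:x+90],None,fx=5,fy=5,interpolation=2)
for i in range(0,90,10): cv2.putText(o,str(x+i),(i*5,8),0,.28,(255,0,0))
for i in range(0,110,10): cv2.putText(o,str(y+i),(0,i*5+4),0,.28,(255,0,0))
save("in2.png",(255*(o/255.)**.6).astype(np.uint8))
E
python3 to.py 575.5 22 160 -.147
```

```text
t 15.15 pos [574.1  18.6 214.4] F [ 0.2  0.4 -0.4] w 49.0
yaw -0.149 x_t [ 0.148  0.989 -0.   ] y_t [ 0.989 -0.148 -0.001]
offset [0.0036 0.001  0.0543] ang [-0.0825  0.0164 -0.1173]
```

View pics/in2.png

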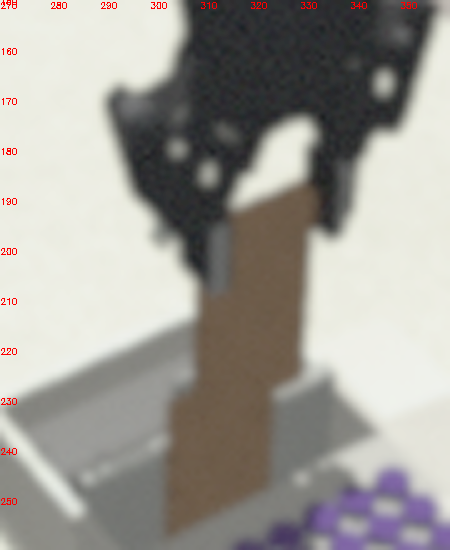

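The second board hangs in front of board1, clear of the tray. I'll lower it and watch the force.

>>> move_arm(motion=[{"offset":[0.003,0.001,0],"angular":[0,0,0],"jaw":0.04},{"offset":[0.003,0.001,0.005],"angular":[0,0,0],"jaw":0.04},{"offset":[0.003,0.001,0.012],"angular":[0,0,0],"jaw":0.04},{"offset":[0.003,0.001,0.02],"angular":[0,0,0],"jaw":0.04},{"offset":[0.003,0.001,0.025],"angular":[0,0,0],"jaw":0.04}])

```text
time_s: 15.78
eef_pos: [575.5, 22.8, 188.1]
ee_rot: [-0.001, 0.757, 0.653, -0.001]
force: [0.8, 0.1, -0.5]
grip_width: 0.579
```

>>> move_arm(motion=[{"offset":[0,0,0.008],"angular":[0,0,0],"jaw":0.04},{"offset":[0,0,0.016],"angular":[0,0,0],"jaw":0.04},{"offset":[0,0,0.025],"angular":[0,0,0],"jaw":0.04},{"offset":[0,0,0.03],"angular":[0,0,0],"jaw":0.04},{"offset":[0,0,0.03],"angular":[0,0,0],"jaw":0.04}])

```text
time_s: 16.4
eef_pos: [575.6, 22.8, 158.6]
ee_rot: [-0.001, 0.757, 0.653, -0.001]
force: [0.5, -0.4, -0.1]
grip_width: 0.58
```

>>> move_arm(motion=[{"offset":[0,0,0.012],"angular":[0,0,0],"jaw":0.04},{"offset":[0,0,0.025],"angular":[0,0,0],"jaw":0.04},{"offset":[0,0,0.038],"angular":[0,0,0],"jaw":0.04},{"offset":[0,0,0.045],"angular":[0,0,0],"jaw":0.04},{"offset":[0,0,0.045],"angular":[0,0,0],"jaw":0.04}])

```text
time_s: 17.02
eef_pos: [575.4, 22.8, 113.4]
ee_rot: [-0.001, 0.757, 0.653, -0.001]
force: [0.2, -0.2, -0.4]
grip_width: 0.574
```

>>> move_arm(motion=[{"offset":[0,0,0.004],"angular":[0,0,0],"jaw":0.04},{"offset":[0,0,0.007],"angular":[0,0,0],"jaw":0.04},{"offset":[0,0,0.01],"angular":[0,0,0],"jaw":0.04},{"offset":[0,0,0.011],"angular":[0,0,0],"jaw":0.04},{"offset":[0,0,0.011],"angular":[0,0,0],"jaw":0.04}])

```text
time_s: 17.65
eef_pos: [575.6, 22.7, 102.9]
ee_rot: [-0.001, 0.757, 0.653, -0.001]
force: [-0.2, 0.2, -0.4]
grip_width: 0.573
```

>>> move_arm(motion=[{"offset":[0,0,0.001],"angular":[0,0,0],"jaw":0.04},{"offset":[0,0,0.003],"angular":[0,0,0],"jaw":0.04},{"offset":[0,0,0.003],"angular":[0,0,0],"jaw":0.04}])

```text
time_s: 18.02
eef_pos: [575.5, 22.8, 99.8]
ee_rot: [-0.001, 0.757, 0.653, -0.001]
force: [0.0, 0.1, -0.8]
grip_width: 0.576
```

>>> move_arm(motion=[{"offset":[0,0,0.001],"angular":[0,0,0],"jaw":0.04},{"offset":[0,0,0.002],"angular":[0,0,0],"jaw":0.04},{"offset":[0,0,0.002],"angular":[0,0,0],"jaw":0.04}])

```text
time_s: 18.4
eef_pos: [575.7, 22.8, 99.2]
ee_rot: [-0.0, 0.757, 0.653, -0.0]
force: [-3.6, 0.9, 9.8]
grip_width: 0.574
```

>>> move_arm(motion=[{"offset":[0.001,0,-0.001],"angular":[0,0,0],"jaw":0.04},{"offset":[0.003,0,-0.001],"angular":[0,0,0],"jaw":0.04},{"offset":[0.004,0,-0.001],"angular":[0,0,0],"jaw":0.04},{"offset":[0.004,0,-0.001],"angular":[0,0,0],"jaw":0.04}])

```text
time_s: 18.9
eef_pos: [576.3, 26.1, 99.3]
ee_rot: [-0.0, 0.757, 0.653, -0.001]
force: [-2.0, -4.1, 5.0]
grip_width: 0.577
```

>>> move_arm(motion=[{"offset":[0.001,0,0],"angular":[0,0,0],"jaw":0.04},{"offset":[0.002,0,0],"angular":[0,0,0],"jaw":0.04},{"offset":[0.002,0,0],"angular":[0,0,0],"jaw":0.04}])

```text
time_s: 19.27
eef_pos: [576.4, 26.3, 99.3]
ee_rot: [0.001, 0.757, 0.653, -0.002]
force: [-4.5, -14.6, 5.8]
grip_width: 0.572
```

>>> move_arm(motion=[{"offset":[-0.002,0,0],"angular":[0,0,0],"jaw":0.04},{"offset":[-0.002,0,0],"angular":[0,0,0],"jaw":0.065},{"offset":[-0.002,0,0],"angular":[0,0,0],"jaw":0.065},{"offset":[-0.002,0,-0.03],"angular":[0,0,0],"jaw":0.065},{"offset":[-0.002,0,-0.09],"angular":[0,0,0],"jaw":0.065}])

```text
time_s: 19.9
eef_pos: [575.2, 27.1, 187.9]
ee_rot: [-0.003, 0.757, 0.653, -0.002]
force: [0.8, -0.3, 0.1]
grip_width: 0.761
```

```bash
python3 to.py 439.5 302 260 1.38
```

```text
t 19.9 pos [575.2  27.1 187.9] F [ 0.8 -0.3  0.1] w 64.9
yaw -0.147 x_t [0.147 0.989 0.   ] y_t [ 0.989 -0.147 -0.007]
offset [ 0.252  -0.175  -0.0708] ang [ -0.3162  -0.3209 -87.4927]
```

>>> move_arm(motion=[{"offset":[0.252,-0.175,-0.07],"angular":[-0.3,-0.3,-87.5],"jaw":0.06},{"offset":[0.252,-0.175,-0.07],"angular":[-0.3,-0.3,-87.5],"jaw":0.06},{"offset":[0.252,-0.175,-0.07],"angular":[-0.3,-0.3,-87.5],"jaw":0.06},{"offset":[0.252,-0.175,-0.07],"angular":[-0.3,-0.3,-87.5],"jaw":0.06},{"offset":[0.252,-0.175,-0.07],"angular":[-0.3,-0.3,-87.5],"jaw":0.06}])

```text
time_s: 20.52
eef_pos: [439.9, 301.6, 259.1]
ee_rot: [0.001, 0.377, 0.926, -0.0]
force: [1.3, -0.0, 0.1]
grip_width: 0.703
```

```bash
python3 to.py 439.5 302 220 1.38
```

```text
t 20.52 pos [439.9 301.6 259.1] F [ 1.3 -0.   0.1] w 60.0
yaw 0.7967 x_t [-0.715  0.699 -0.003] y_t [0.699 0.715 0.   ]
offset [ 0.0007 -0.      0.0391] ang [ -0.0215   0.1544 -33.4234]
```

>>> move_arm(motion=[{"offset":[0,0,0],"angular":[0,0,-33.4],"jaw":0.06},{"offset":[0,0,0],"angular":[0,0,-33.4],"jaw":0.06},{"offset":[0,0,0.02],"angular":[0,0,-33.4],"jaw":0.06},{"offset":[0,0,0.06],"angular":[0,0,-33.4],"jaw":0.06},{"offset":[0,0,0.06],"angular":[0,0,-33.4],"jaw":0.06}])

```text
time_s: 21.15
eef_pos: [440.1, 299.3, 196.6]
ee_rot: [-0.001, 0.099, 0.995, -0.002]
force: [0.2, -1.3, 0.3]
grip_width: 0.698
```

```bash
python3 - <<'E'
from h import *
os=[]
for n,x,y,w,h in(("side",150,120,90,110),("top",262,185,70,85)):
    c=cam(n); np.savez(n+"4.npz",*c); f=5 if n=="side" else 5; o=cv2.resize(c[0][y:y+h,x:x+w],None,fx=f,fy=f,interpolation=2)
    for i in range(0,w,10): cv2.putText(o,str(x+i),(i*5,8),0,.28,(255,0,0))
    for i in range(0,h,10): cv2.putText(o,str(y+i),(0,i*5+4),0,.28,(255,0,0))
    os.append(o)
os[1]=np.vstack([os[1],np.zeros((125,350,3),np.uint8)])
save("w1.png",(255*(np.hstack(os)/255.)**.6).astype(np.uint8))
E
python3 to.py 439.5 302 139 1.38
```

```text
t 21.25 pos [441.7 299.9 199.8] F [-0.4  0.5  1. ] w 59.7
yaw 1.3728 x_t [-0.98   0.197 -0.003] y_t [ 0.197  0.98  -0.001]
offset [0.0027 0.0017 0.0608] ang [-0.0414  0.1849 -0.4106]
```

View pics/w1.png

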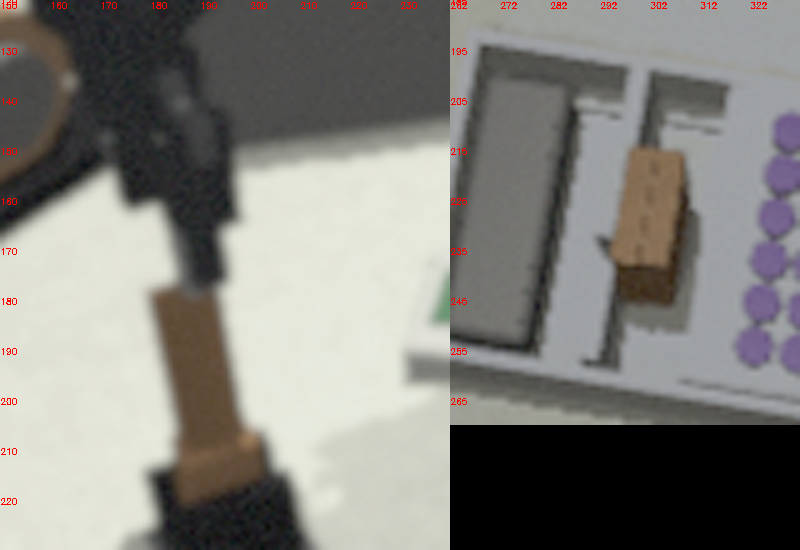

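Both boards stand flush together with their right edge at about (309,215) to (306.6,237). The fingers are over the wedge handle, so I'll descend and grip it.

>>> move_arm(motion=[{"offset":[0.003,0.002,0.03],"angular":[0,0,-0.4],"jaw":0.06},{"offset":[0.003,0.002,0.061],"angular":[0,0,-0.4],"jaw":0.06},{"offset":[0.003,0.002,0.061],"angular":[0,0,-0.4],"jaw":0.06},{"offset":[0.003,0.002,0.061],"angular":[0,0,-0.4],"jaw":0.03},{"offset":[0.003,0.002,0.061],"angular":[0,0,-0.4],"jaw":0.005}], squeeze=60)

```text
time_s: 21.88
eef_pos: [439.7, 302.4, 139.4]
ee_rot: [0.002, 0.095, 0.995, -0.0]
force: [0.5, -0.1, -0.8]
grip_width: 0.285
```

>>> move_arm(motion=[{"offset":[0,0,0],"angular":[0,0,0],"jaw":0.005},{"offset":[0,0,0],"angular":[0,0,0],"jaw":0.005},{"offset":[0,0,0],"angular":[0,0,0],"jaw":0.005}])

```text
time_s: 22.25
eef_pos: [439.9, 303.8, 139.5]
ee_rot: [0.003, 0.096, 0.995, 0.002]
force: [0.1, 7.8, 3.2]
grip_width: 0.18
```

```bash
python3 to.py 439.5 302 300 1.38
python3 - <<'E'
from fit import *
ps=-.147; R=np.array([[np.cos(ps),-np.sin(ps)],[np.sin(ps),np.cos(ps)]])
b=lambda c,u,z:(R.T@(px2w(c,u,z)[:2]-[575,18.5])).round(1)
for u in [(298.5,215),(309,215.4),(306.6,237.4),(295,237)]: print("boards",b(T,u,110))
for l in ([0,-1.2],[0,9],[0,4]): print(l,R@np.array(l)+[575,18.5])
E
```

```text
t 22.25 pos [439.9 303.8 139.5] F [0.1 7.8 3.2] w 15.4
yaw 1.3794 x_t [-0.982  0.19  -0.005] y_t [0.19  0.982 0.004]
offset [-0.0009 -0.0012 -0.1605] ang [ 0.2498  0.3051 -0.0367]
boards [21.1 31.4]
boards [23.6  9.5]
boards [-23.5   7. ]
boards [-26.4  31. ]
[0, -1.2] [574.82423462  17.31294207]
[0, 9] [576.31824036  27.40293448]
[0, 4] [575.5858846   22.45685977]
```

>>> move_arm(motion=[{"offset":[0,0,-0.02],"angular":[0.2,0.3,0],"jaw":0.005},{"offset":[0,0,-0.07],"angular":[0.2,0.3,0],"jaw":0.005},{"offset":[0,0,-0.13],"angular":[0.2,0.3,0],"jaw":0.005},{"offset":[0,0,-0.145],"angular":[0.2,0.3,0],"jaw":0.005}])

```text
time_s: 22.75
eef_pos: [439.4, 302.7, 287.1]
ee_rot: [0.002, 0.095, 0.995, -0.001]
force: [-0.9, 0.4, -1.6]
grip_width: 0.181
```

```bash
python3 to.py 573.6 16 275 1.424
```

```text
t 22.75 pos [439.4 302.7 287.1] F [-0.9  0.4 -1.6] w 15.4
yaw 1.3802 x_t [-0.982  0.189 -0.003] y_t [ 0.189  0.982 -0.001]
offset [-0.186  -0.2561  0.013 ] ang [-0.0529  0.1911 -2.5088]
```

>>> move_arm(motion=[{"offset":[-0.186,-0.256,0.005],"angular":[0,0.2,-2.5],"jaw":0.005},{"offset":[-0.186,-0.256,0.005],"angular":[0,0.2,-2.5],"jaw":0.005},{"offset":[-0.186,-0.256,0.005],"angular":[0,0.2,-2.5],"jaw":0.005},{"offset":[-0.186,-0.256,0.005],"angular":[0,0.2,-2.5],"jaw":0.005},{"offset":[-0.186,-0.256,0.005],"angular":[0,0.2,-2.5],"jaw":0.005}])

```text
time_s: 23.38
eef_pos: [571.4, 17.3, 278.0]
ee_rot: [-0.004, 0.074, 0.997, -0.002]
force: [0.9, 0.5, -0.5]
grip_width: 0.178
```

```bash
python3 to.py 573.6 16 240 1.424
```

```text
t 23.38 pos [571.4  17.3 278. ] F [ 0.9  0.5 -0.5] w 15.2
yaw 1.4236 x_t [-0.989  0.147  0.007] y_t [ 0.147  0.989 -0.004]
offset [-0.0026 -0.0008  0.038 ] ang [-0.2547 -0.422  -0.0214]
```

>>> move_arm(motion=[{"offset":[-0.003,-0.001,0],"angular":[-0.2,-0.3,0],"jaw":0.005},{"offset":[-0.003,-0.001,0.02],"angular":[-0.2,-0.3,0],"jaw":0.005},{"offset":[-0.003,-0.001,0.045],"angular":[-0.2,-0.3,0],"jaw":0.005},{"offset":[-0.003,-0.001,0.06],"angular":[-0.2,-0.3,0],"jaw":0.005},{"offset":[-0.003,-0.001,0.06],"angular":[-0.2,-0.3,0],"jaw":0.005}])

```text
time_s: 24.0
eef_pos: [573.0, 18.1, 217.7]
ee_rot: [-0.002, 0.073, 0.997, -0.0]
force: [-0.3, 0.2, -0.4]
grip_width: 0.182
```

```bash
python3 - <<'E'
from h import *
c=cam("side"); np.savez("s5.npz",*c); x,y=275,170; o=cv2.resize(c[0][y:y+100,x:x+90],None,fx=6,fy=6,interpolation=2)
for i in range(0,90,10): cv2.putText(o,str(x+i),(i*6,8),0,.28,(255,0,0))
for i in range(0,100,10): cv2.putText(o,str(y+i),(0,i*6+4),0,.28,(255,0,0))
save("w2.png",(255*(o/255.)**.6).astype(np.uint8))
E
python3 to.py 573.6 16 215 1.424
```

```text
t 24.05 pos [573.5  18.  218.8] F [ 0.8  1.  -0.9] w 14.9
yaw 1.4242 x_t [-0.989  0.146  0.001] y_t [ 0.146  0.989 -0.001]
offset [-0.0004 -0.0019  0.0038] ang [-0.0593 -0.0703  0.0129]
```

View pics/w2.png

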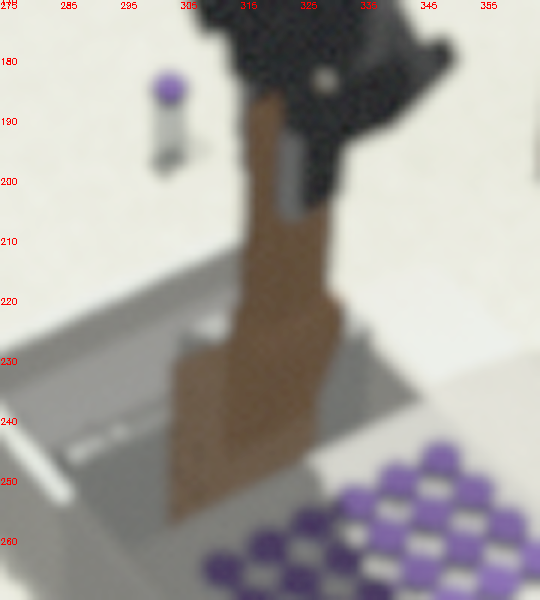

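The wedge is over the slot with its tip near (313,245) in front of the boards. I'll correct y by -2 mm and lower it slowly.

>>> move_arm(motion=[{"offset":[0,-0.002,0.002],"angular":[0,0,0],"jaw":0.005},{"offset":[0,-0.002,0.006],"angular":[0,0,0],"jaw":0.005},{"offset":[0,-0.002,0.01],"angular":[0,0,0],"jaw":0.005},{"offset":[0,-0.002,0.012],"angular":[0,0,0],"jaw":0.005},{"offset":[0,-0.002,0.012],"angular":[0,0,0],"jaw":0.005}])

```text
time_s: 24.68
eef_pos: [573.1, 15.7, 206.3]
ee_rot: [-0.001, 0.073, 0.997, -0.0]
force: [0.1, 0.2, -0.3]
grip_width: 0.178
```

>>> move_arm(motion=[{"offset":[0,0,0.002],"angular":[0,0,0],"jaw":0.005},{"offset":[0,0,0.004],"angular":[0,0,0],"jaw":0.005},{"offset":[0,0,0.005],"angular":[0,0,0],"jaw":0.005},{"offset":[0,0,0.005],"angular":[0,0,0],"jaw":0.005}])

```text
time_s: 25.18
eef_pos: [573.1, 15.7, 201.4]
ee_rot: [-0.001, 0.073, 0.997, -0.0]
force: [-0.3, -1.0, -0.7]
grip_width: 0.177
```

Tip at about 66, with no contact. Continuing down.

>>> move_arm(motion=[{"offset":[0,0,0.002],"angular":[0,0,0],"jaw":0.005},{"offset":[0,0,0.004],"angular":[0,0,0],"jaw":0.005},{"offset":[0,0,0.005],"angular":[0,0,0],"jaw":0.005},{"offset":[0,0,0.005],"angular":[0,0,0],"jaw":0.005}])

```text
time_s: 25.68
eef_pos: [573.1, 15.6, 196.4]
ee_rot: [-0.001, 0.073, 0.997, -0.001]
force: [-0.2, 0.4, -0.8]
grip_width: 0.18
```

>>> move_arm(motion=[{"offset":[0,0,0.002],"angular":[0,0,0],"jaw":0.005},{"offset":[0,0,0.004],"angular":[0,0,0],"jaw":0.005},{"offset":[0,0,0.004],"angular":[0,0,0],"jaw":0.005}])

```text
time_s: 26.05
eef_pos: [573.0, 15.6, 192.3]
ee_rot: [-0.001, 0.073, 0.997, -0.0]
force: [-0.3, -0.6, -0.8]
grip_width: 0.178
```

>>> move_arm(motion=[{"offset":[0,0,0.002],"angular":[0,0,0],"jaw":0.005},{"offset":[0,0,0.004],"angular":[0,0,0],"jaw":0.005},{"offset":[0,0,0.004],"angular":[0,0,0],"jaw":0.005}])

```text
time_s: 26.42
eef_pos: [573.1, 15.8, 188.3]
ee_rot: [-0.001, 0.073, 0.997, -0.0]
force: [0.7, 0.4, -0.8]
grip_width: 0.174
```

>>> move_arm(motion=[{"offset":[0,0,0.001],"angular":[0,0,0],"jaw":0.005},{"offset":[0,0,0.003],"angular":[0,0,0],"jaw":0.005},{"offset":[0,0,0.003],"angular":[0,0,0],"jaw":0.005}])

```text
time_s: 26.8
eef_pos: [573.3, 16.1, 185.6]
ee_rot: [-0.0, 0.073, 0.997, -0.0]
force: [1.3, 4.2, 0.8]
grip_width: 0.18
```

>>> move_arm(motion=[{"offset":[0,0.001,0],"angular":[0,0,0],"jaw":0.005},{"offset":[0,0.0015,0.002],"angular":[0,0,0],"jaw":0.005},{"offset":[0,0.0015,0.003],"angular":[0,0,0],"jaw":0.005},{"offset":[0,0.0015,0.003],"angular":[0,0,0],"jaw":0.005}])

```text
time_s: 27.3
eef_pos: [573.3, 17.3, 182.4]
ee_rot: [-0.001, 0.073, 0.997, -0.0]
force: [0.3, 3.7, 1.1]
grip_width: 0.176
```

>>> move_arm(motion=[{"offset":[0,0.001,0.002],"angular":[0,0,0],"jaw":0.005},{"offset":[0,0.001,0.003],"angular":[0,0,0],"jaw":0.005},{"offset":[0,0.001,0.003],"angular":[0,0,0],"jaw":0.005}])

```text
time_s: 27.68
eef_pos: [573.4, 18.2, 179.4]
ee_rot: [-0.001, 0.073, 0.997, -0.0]
force: [0.5, 3.5, 0.6]
grip_width: 0.178
```

>>> move_arm(motion=[{"offset":[0,0.001,0.002],"angular":[0,0,0],"jaw":0.005},{"offset":[0,0.0015,0.003],"angular":[0,0,0],"jaw":0.005},{"offset":[0,0.0015,0.003],"angular":[0,0,0],"jaw":0.005}])

```text
time_s: 28.05
eef_pos: [574.1, 19.0, 177.8]
ee_rot: [0.0, 0.073, 0.997, -0.001]
force: [-0.9, 1.5, 10.3]
grip_width: 0.177
```

>>> move_arm(motion=[{"offset":[0,0.001,0.002],"angular":[0,0,0],"jaw":0.005},{"offset":[0,0.001,0.003],"angular":[0,0,0],"jaw":0.005},{"offset":[0,0.001,0.003],"angular":[0,0,0],"jaw":0.005}])

```text
time_s: 28.42
eef_pos: [574.9, 19.5, 177.0]
ee_rot: [0.002, 0.074, 0.997, -0.002]
force: [-4.4, -0.2, 24.1]
grip_width: 0.18
```

It went tight with the tip at about z 42 and 24 N. I'll ease slightly into the advised range, let it settle and check.

>>> move_arm(motion=[{"offset":[0,0,-0.001],"angular":[0,0,0],"jaw":0.005},{"offset":[0,0,-0.001],"angular":[0,0,0],"jaw":0.005},{"offset":[0,0,-0.001],"angular":[0,0,0],"jaw":0.005},{"offset":[0,0,-0.001],"angular":[0,0,0],"jaw":0.005},{"offset":[0,0,-0.001],"angular":[0,0,0],"jaw":0.005}])

```text
time_s: 29.05
eef_pos: [574.7, 19.5, 177.0]
ee_rot: [0.001, 0.074, 0.997, -0.002]
force: [-2.4, 0.2, 17.4]
grip_width: 0.181
```

```bash
python3 - <<'E'
from h import *
c=cam("side"); x,y=275,170; o=cv2.resize(c[0][y:y+100,x:x+90],None,fx=6,fy=6,interpolation=2)
save("w3.png",(255*(o/255.)**.6).astype(np.uint8))
E
python3 to.py
```

```text
t 29.1 pos [574.7  19.5 177. ] F [-1.9  0.3 17.4] w 15.3
yaw 1.4234 x_t [-0.989  0.147 -0.003] y_t [ 0.147  0.989 -0.003]
```

View pics/w3.png

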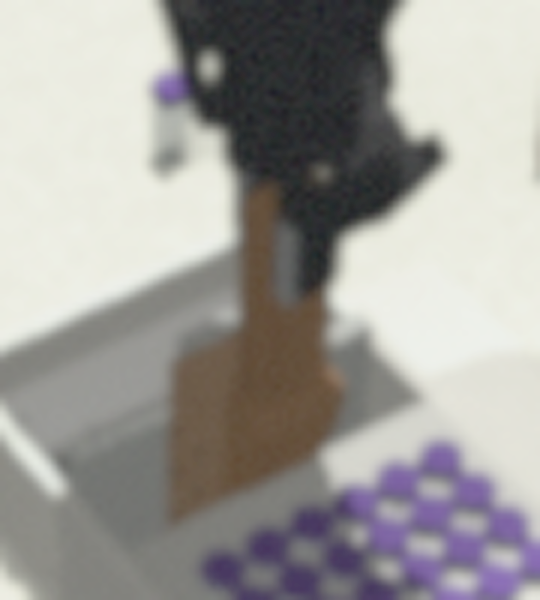

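The wedge is seated upright between the tray and the boards, holding steady at about 17 N with the boards standing. I'll hand in.

```bash
python3 -c "
from rig import ctrl
print(ctrl.finish_job()); s=ctrl.sense(); print(s['time_s'],s['force'],s['grip_width'])"
```

```text
the job is handed in; nothing more can be done
None
the job is handed in; nothing more can be done
```

I stood two of the three boards upright against the divider and left the third in its caddy. I then pushed the wedge, flat face to the boards, into the remaining slot until it tightened, and handed in at about 29 s still gripping it.

- **Fit:** the wedge went tight with its tip about 42 mm above the table. That means a slot of about 11.7 mm and a gap of about 36 mm.
- **Force:** the push peaked at about 24 N, above the advised 10–15 N. I eased it to a steady 17 N, the tool did not move, and I left it there. The sideways force dropped to nearly zero as the wedge tightened, which fits it bearing on both the tray and the boards.
- **Last picture:** the side view showed the wedge upright, and the boards appeared to stand straight.
- **Disagreement:** the camera had suggested a slot of about 9 mm and the first touch probing an even smaller one. I took the wedge's depth as the true value, and two boards suit it.
- **Not checked:** I could not measure the contact forces at the tray, boards or divider directly. I also did not check the divider or bystanders for movement at the end, but the arm met no unexpected contact. The hand-in gave no verdict.

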